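Rock a stuck tube block out of a dry-block heater

TASK

The aluminium tube block in the small dry-block heater has to come out so that the heating well can be cleaned, but spring pins grip it along both sides, and the light heater comes up with it if you simply heave. Take the block by the black bar of its handle and rock it gently from side to side with a light upward pull until first one side and then the other lets go of its pins, keeping the heater standing where it is on the bench. Then lift the block straight up and finish still holding it in the gripper, level and still over the well, with its underside two to three centimetres above the top of the heater, leaving the other things on the bench where they are.

Things in the scene. Friction and masses are not known exactly. Their poses are not given: they have to be found in the camera images.
- heater: White dry-block heater, loose on four rubber feet, 2.2 kg, 150 (x) x 200 (y) x 70 mm high. Origin: centre of its underside, on the bench; x to its rear (dark sloping control panel faces -x), y to its left, z up. A straight upward pull on the seated block lifts the heater off the bench (at about 25 N) before the pins give.
- well_mouth (a point): Centre of the mouth of the rectangular well in the heater's flat top: 14 mm behind the heater's origin, 70 mm above its underside; axes as the heater's. The well is 93 (x) x 49 (y) mm and 22 mm deep; the tube block sits in it.
- pins_left (a point): Middle between the two round-nosed spring pins that stand out of the well's left (+y) long wall, 10 mm below the heater's top. They catch the bead on the block's left side from above.
- pins_right (a point): The same for the two spring pins in the well's right (-y) long wall.
- block: Aluminium tube block, ten wells, 90 (x) x 40 (y) x 50 mm, 0.33 to 0.55 kg, with a steel bail handle reaching 112 mm above its underside. Origin: centre of its underside; x along its length and handle bar, y to its left, z up. Seated: underside 22 mm below the heater's top, axes parallel to the heater's, 1.5 mm play at the ends, 2.5 mm beside the beads; the pins keep it centred.
- handle (a point): Middle of the handle's round black bar: 14 mm thick, 48 mm long along the block's x, 105 mm above the block's underside, 55 mm above its top; 153 mm above the bench when seated. Grip it from above, closing along the block's y. About 10 N sideways leans the block about its lower long edge; a side lets go when the bar has gone about 10 to 14 mm sideways and 2 to 4 mm up.
- block_left (a point): Middle of the 2 mm bead along the block's left (+y) side, 20 mm left of its centre and 8 mm above its underside. Seated it is 56 mm above the heater's underside. Raised by 4 to 5 mm (to 61 mm) it snaps past its pins and then rests on top of them, 8 to 9 mm above seated; it slips back only if pushed down about twice as hard as it took to raise.
- block_right (a point): The same bead on the block's right (-y) side, 20 mm right of its centre; seated at 56 mm above the heater's underside, free of its pins above 61 mm. When both sides are up only its own weight holds the block.
- spare_block: Bystander: a spare aluminium block with eight wider wells and no handle, 90 x 40 x 50 mm, standing on the bench to the left; origin at the centre of its underside.
- purple_rack: Bystander: purple tube rack with one tube, 56 x 96 x 90 mm, to the left and farther back; origin at the centre of its underside.
- marker: Bystander: black marker pen, 12 x 137 x 13 mm, lying on the bench to the right of the heater; origin at the centre of its underside.
Mind the look-alikes: they are no part of the job. What is shaped like the block but blue is not meant.

How it is judged:
On the way, in this order (a step that is already met when the one before it is completed fails the run):
1. the block has been leaned over until one side is free of its pins while the other side is still caught (((z of block_left in the frame of heater above 0.061 m and z of block_right in the frame of heater below 0.059 m) or (z of block_right in the frame of heater above 0.061 m and z of block_left in the frame of heater below 0.059 m))), for 0.05 s.
2. the second side has let go too, with the block still down in the well (z of block_left in the frame of heater between 0.061 and 0.078 m and z of block_right in the frame of heater between 0.061 and 0.078 m), for 0.05 s.
At the end, for the whole second after the job is handed in: The block is held in the gripper, still (under 20 mm/s) and level within about 10 degrees, its underside 10 to 45 mm above the heater's top and its centre within 25 mm of the middle of the well, touching nothing of the heater; the heater stands flat on the bench (z of block in the frame of well_mouth between 0.01 and 0.045 m and horizontal distance between block and well_mouth below 0.025 m and angle between block's own z axis and vertical below 0.17 rad and linear speed of block below 0.02 m/s and contact force between the fingers and block above 2 N and contact force between block and heater below 0.1 N and height (world z) of heater below 0.003 m and angle between heater's own z axis and vertical below 0.02 rad); the arm keeps its last pose, push and grip.
It fails at once if the heater was lifted, tipped or dragged along the bench (more than 6 mm up, 0.06 rad, 30 mm) (height (world z) of heater above 0.006 m or angle between heater's own z axis and vertical above 0.06 rad or distance of heater from where it was at the start of the episode above 0.03 m).
It fails at once if a bystander was pushed away or knocked over (distance of any of spare_block, purple_rack, marker from where it was at the start of the episode above 0.025 m or angle between any of purple_rack, spare_block's own z axis and vertical above 0.3 rad).
It also fails if it takes over 32 s, if anything falls off the work surface, if the arm or the gripper's body presses on something with over 40 N, if the wrist force passes 120 N, or if a joint passes its speed limit or range.

ROBOT

A 7-joint arm with a two-finger parallel gripper is mounted at the origin on a cart in front of the work surface, level with it; the furniture and walls round the work are solid. World frame = base frame: x ahead of the robot, y to its left, z up, the work surface at z = 0. Lengths are in m, angles in rad, forces in N, time in s.
With the tool pointing down it reaches from about 0.4 to 0.875 m from the base axis. Payload 19.3 kg.
Tool frame: the origin (TCP) lies on the centre line of the jaws, within the pads' length; the fingertips stand 22 mm ahead of it and the grasp point (between the pads) lies 3 mm ahead of it (tip_extent is the distance from the TCP to the fingertips, in m); z points along the fingers, y is the line along which they close (so a half turn about z gives the same grasp; the last joint's range is limited). The gripper opens to 85 mm and grips with 20 to 120 N. Pads are 22 mm wide; open, the fingers measure 114 mm over their backs; the gripper's body (76 mm by 85 mm) begins 54 mm behind the grasp point. The pads swing forward as they close: fully open they stand 13 mm farther back than shut.
Start: joints at [-1.334, 0.521, -0.036, 1.599, 0.021, 1.021, -0.113], TCP at [0.189, 0.596, 0.253] pointing down, gripper open.
Joint ranges: [-2.91, 2.91], [-0.3, 2.13], [-1.5, 1.42], [0.17, 2.43], [-1.26, 4.41], [0.16, 1.93], [-2.52, 2.52]. Speed limits (rad/s): [1.89, 1.89, 2.39, 2.39, 3.01, 3.01, 3.01].

INTERFACE

Orientations are given as a unit quaternion [x, y, z, w].
In Python, from plant import * gives the robot as it stands.
- The arm moves only by the tool send_rows, never from a script. Its argument "series" is one flat list of numbers, 5 for each row, row after row: the shift along the tool's x, y, z in cm, then the turn about the tool's z in degrees, then the opening, from 0 (shut) to 1 (fully open). A call has 1 to 8 rows; each row shifts and turns the commanded pose from where the row before left it, along the tool's axes as they then stand; what a row does not reach is not made up. A row lasts 1/12 s, in which the tool goes at most 41.7 mm and 7.16 degrees, less where a joint would pass 70% of its speed; a pose out of reach is approached as far as the arm can. A call with a gripper value outside its range is refused whole. The fingers move at their own pace and stop on an object; "newtons" is the grip in N (left out, the last holds). Time passes only in rows, so rows that do not move let the fingers close. It gives the time, the measured TCP pose, the force, the opening and the grip force at its end, in the units of the state.
- get_obs(): the state, without advancing time (a new reading comes with each control period).
- capture(name): name is "scene" or "top" or "wrist"; returns a dict with "image" (480x640x3 uint8, blue, green, red), "mtx" (3x3 intrinsics, pixels), "R" (3x3) and "t" (3): a world point X has camera coordinates R X + t. Camera axes: x right, y down, z forward; pixel columns grow to the right and rows downward; lengths in m; the calibration is good to about 2 mm. A picture is of the moment at which its call begins. There is no depth.
- job_done(): hands the job in; it is judged then, once.
Trained networks look in a picture, given as the dict that the camera call returned (one of the last four; its "shot" number tells which), for a name from the list of things; names that differ only in an ending like _2 or _b are one class to them, and where a whole thing is asked for, a point or a joint stands for the part that bears it (a point fixed in the world has none). Each returns a list of dicts, best first, with "confidence" (0 to 1); they miss things now and then, are a little off and sometimes report something else, mostly with a low value. They report only what shows in the picture. A call takes as long as a camera call. They do not tell look-alikes from the thing itself.
- silhouettes(label, picture): "mask" (480x640 bool, what is visible of it).
- place_of(label, picture): "position" ([x, y, z] in m, in world coordinates, good to about 4 mm: a listed point, or the origin of a listed thing).
The state is a dict: "t": time; "qpos": joint angles; "joint_vel": joint speeds; "effort": joint torques, N m; "position": TCP position; "eef_rot": TCP orientation; "contact_force": force on the tool from outside, world axes, zero at the start; "wrist_torque": the same for the moment, N m; "opening": opening from 0.0 (shut) to 1.0 (fully open); "grasp_force": force on a finger pad.
Only numpy, scipy, OpenCV 4.12 (cv2) and the standard library are available. Lean on these libraries where they do the work, as an engineer would, in place of code of your own. Each camera call takes 0.05 s, during which the arm holds its last target. There are 200 camera calls.

## Working session

There is one attempt and no reset: what is moved stays moved. The work goes in short steps, Python scripts to look and compute and a tool call to move; the robot and the scene stay as the last step left them, time stands still between calls to the robot, and variables do not carry over. Pictures are saved under pics/ and viewed, at most 10 in all, crops included, and the job is handed in when it is done.

Besides the shell and the picture viewer there is one more tool, called after "Call:" in YAML: its name, and indented under it one key for each argument. send_rows: Moves the arm, as the interface text tells. Its arguments: {"type":"object","properties":{"series":{"type":"array"},"newtons":{"type":"number"}},"required":["series"]}

```bash
mkdir -p pics
cat > h.py <<'E'
from plant import *
import numpy as np, cv2
from scipy.spatial.transform import Rotation as R
E
python3 - <<'E'
from h import *
o=get_obs(); print({k:np.round(v,3) for k,v in o.items()})
print(R.from_quat(o["eef_rot"]).as_matrix().round(3))
for c in ("scene","top"):
    p=capture(c); cv2.imwrite(f"pics/{c}0.png",p["image"]); print(c,p["shot"])
    for n in ("heater","well_mouth","handle","block","block_left","block_right","spare_block","purple_rack","marker"):
        print(n,[(np.round(d["position"],3).tolist(),round(d["confidence"],2)) for d in place_of(n,p)][:3])
E
```

```text
{'t': np.float64(0.0), 'qpos': array([-1.334,  0.522, -0.036,  1.6  ,  0.021,  1.021, -0.113]), 'joint_vel': array([ 0.   , -0.003, -0.   ,  0.   , -0.   , -0.   , -0.002]), 'effort': array([ 2.0000e-03, -9.2709e+01,  1.9800e+00, -3.6995e+01,  1.8000e-02,
        8.0000e-03,  0.0000e+00]), 'position': array([0.189, 0.595, 0.253]), 'eef_rot': array([ 0.153,  0.988, -0.001, -0.   ]), 'contact_force': array([ 0.726,  0.229, -0.489]), 'wrist_torque': array([-0.025, -0.041, -0.004]), 'grasp_force': np.float64(0.0), 'opening': np.float64(1.002)}
[[-0.953  0.302 -0.   ]
 [ 0.302  0.953 -0.001]
 [-0.    -0.001 -1.   ]]
scene 1
heater [([0.426, 0.382, 0.001], 0.58)]
well_mouth [([0.445, 0.385, 0.069], 0.86)]
handle [([0.444, 0.387, 0.153], 0.92), ([0.434, 0.179, 0.109], 0.64)]
block [([0.442, 0.383, 0.047], 0.88), ([0.438, 0.179, -0.0], 0.57)]
block_left [([0.44, 0.404, 0.052], 0.9), ([0.442, 0.161, 0.007], 0.69)]
block_right [([0.432, 0.197, 0.008], 0.92), ([0.446, 0.365, 0.058], 0.82)]
spare_block [([0.407, 0.568, -0.005], 0.68), ([0.448, 0.364, 0.054], 0.2)]
purple_rack [([0.567, 0.54, 0.003], 0.62), ([0.443, 0.389, 0.154], 0.19)]
marker [([0.392, -0.005, 0.003], 0.71)]
top 2
heater [([0.431, 0.382, 0.003], 0.69)]
well_mouth [([0.444, 0.381, 0.071], 0.9)]
handle [([0.442, 0.384, 0.152], 0.76), ([0.436, 0.18, 0.107], 0.68)]
block [([0.444, 0.384, 0.048], 0.96), ([0.436, 0.178, 0.0], 0.84), ([0.567, 0.542, -0.001], 0.37)]
block_left [([0.437, 0.404, 0.061], 0.86), ([0.442, 0.162, 0.009], 0.77)]
block_right [([0.449, 0.362, 0.057], 0.96), ([0.432, 0.202, 0.013], 0.9)]
spare_block []
purple_rack [([0.568, 0.544, 0.002], 0.68), ([0.405, 0.567, 0.002], 0.15)]
marker [([0.565, 0.541, -0.001], 0.57)]
```

Run:
```python
from h import *
p=capture("top"); w=capture("scene")
def px(X,p=p):
    c=p["R"]@np.array(X)+p["t"]; u=p["mtx"]@c; return u[:2]/u[2]
def ray(u,z,p=p):
    d=p["R"].T@np.linalg.solve(p["mtx"],[u[0],u[1],1]); c=-p["R"].T@p["t"]; return c+d*(z-c[2])/d[2]
m=silhouettes("handle",p)
for n in ("handle","heater"):
  for d in silhouettes(n,p)[:2]:
    m=d["mask"].astype(np.uint8); c=max(cv2.findContours(m,0,2)[0],key=cv2.contourArea)
    print(n,d["confidence"],m.sum(),cv2.minAreaRect(c))
print("handle px",px((.443,.386,.153)),px((.436,.18,.107)))
a=px((.443,.386,.1)); 
im=p["image"]; x,y=a.astype(int); x0=max(0,x-100);y0=max(0,y-75)
cv2.imwrite("pics/crop.png",cv2.resize(im[y0:y0+150,x0:x0+200],(800,600),interpolation=3)); print("crop origin",x0,y0)
np.savez("pics/top.npz",M=p["mtx"],R=p["R"],t=p["t"])
```

```text
handle 0.71 869 ((382.57720947265625, 249.1934051513672), (41.936805725097656, 21.056751251220703), 76.37300109863281)
heater 0.76 5456 ((290.8194580078125, 253.43345642089844), (70.28263854980469, 93.5334243774414), 78.2317123413086)
heater 0.32 907 ((289.30767822265625, 245.0384521484375), (44.51836395263672, 21.376659393310547), 78.69007110595703)
handle px [284.34998028 242.05331898] [386.93206792 246.93082763]
crop origin 187 169
```

View pics/scene0.png

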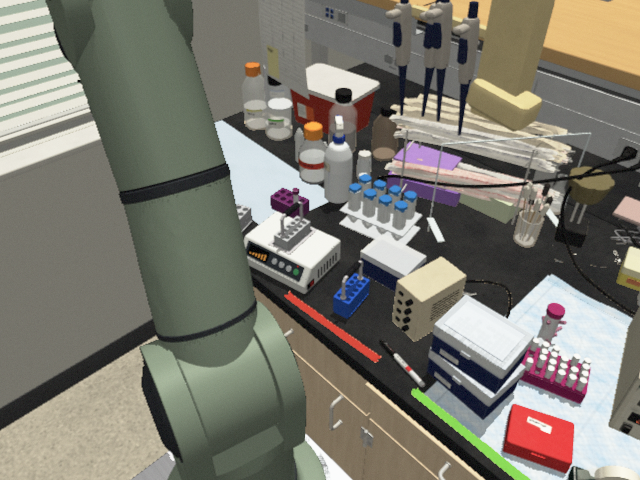

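View pics/crop.png

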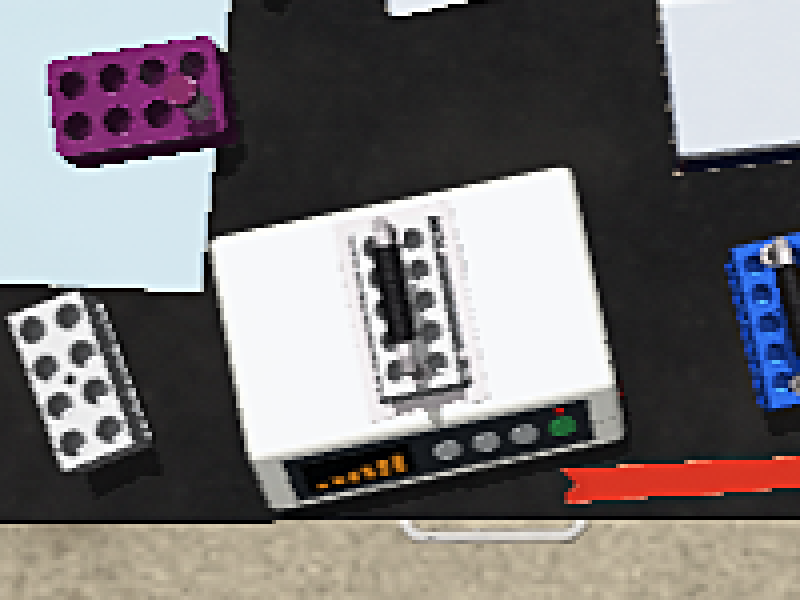

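Candidates with a handle: the aluminium block in the heater (top view, about 284,242) and the blue one (387,247). The aluminium block in the white heater is the one meant, and the crop confirms it. It shows the black bar running along the block, with the heater yawed about +11.5°. The spare block is at left (about 207,264), the purple rack at 222,194, and the marker is far to the right.

Call:
send_rows:
  series: [0,0,0,-5.8,1,0,0,0,-5.8,1,0,0,0,-5.8,1,0,0,0,-5.8,1,0,0,0,-5.9,1]
  newtons: 40

```text
t: 1.67
position: [0.1888, 0.5958, 0.2533]
eef_rot: [-0.103, 0.995, 0.0, 0.0]
contact_force: [1.1, -0.3, -0.5]
opening: 0.999
grasp_force: 0.0
```

Call:
send_rows:
  series: [-2.2,-2.7,0,0,1,-2.2,-2.7,0,0,1,-2.2,-2.7,0,0,1,-2.2,-2.7,0,0,1,-2.2,-2.7,0,0,1,-2.2,-2.7,0,0,1,-2.2,-2.7,0,0,1,-2.2,-2.7,0,0,1]

```text
t: 2.33
position: [0.4055, 0.418, 0.2535]
eef_rot: [-0.1, 0.995, 0.0, 0.0]
contact_force: [1.4, 1.2, 0.1]
opening: 0.998
grasp_force: 0.0
```

```bash
cat >> h.py <<'E'
def rel(X):
    o=get_obs(); return R.from_quat(o["eef_rot"]).inv().apply(np.array(X)-o["position"])*100
E
python3 - <<'E'
from h import *
o=get_obs(); print(o["t"],o["position"].round(4),R.from_quat(o["eef_rot"]).as_matrix()[:,1].round(3),rel((.443,.3855,.156)).round(2))
p=capture("wrist"); cv2.imwrite("pics/w1.png",p["image"])
for n in ("handle","block_left","block_right","well_mouth","pins_left","pins_right"):
    print(n,[(np.round(d["position"],4).tolist(),round(d["confidence"],2)) for d in place_of(n,p)][:2])
E
```

```text
2.3333 [0.4055 0.418  0.2535] [-0.2   0.98  0.  ] [-3.02 -3.94  9.75]
handle [([0.4399, 0.3839, 0.1516], 0.95), ([0.4355, 0.1764, 0.1051], 0.65)]
block_left [([0.4396, 0.1635, 0.0089], 0.74), ([0.4385, 0.4029, 0.0588], 0.73)]
block_right [([0.4408, 0.2036, 0.0079], 0.58)]
well_mouth []
pins_left [([0.4393, 0.4105, 0.0642], 0.78), ([0.4409, 0.3824, 0.1514], 0.39)]
pins_right [([0.4496, 0.3603, 0.0601], 0.57)]
```

View pics/w1.png

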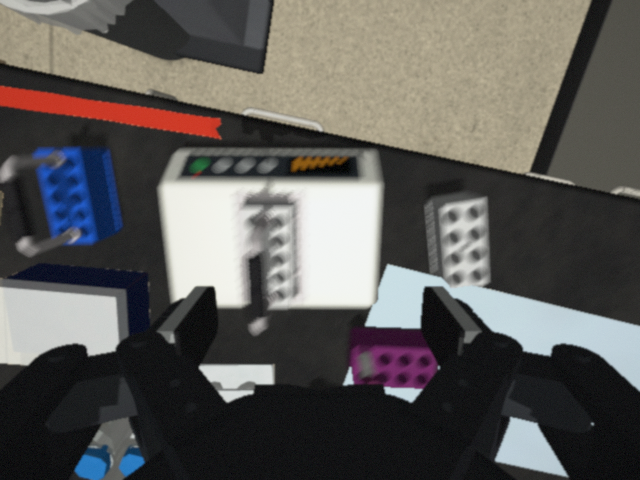

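The wrist view shows the heater square to the gripper: its rear edge is level at row 305, and the bar runs along columns 250–270. So the yaw is right. Next I move over the bar and descend.

Call:
send_rows:
  series: [-1.5,-2.0,0,0,1,-1.5,-2.0,0,0,1,0,0,2.0,0,1,0,0,2.0,0,1,0,0,2.0,0,1,0,0,1.3,0,1,0,0,0,0,1,0,0,0,0,1]

```text
t: 3.35
position: [0.441, 0.3868, 0.1802]
eef_rot: [-0.101, 0.995, -0.0, -0.0]
contact_force: [0.1, 0.1, 0.9]
opening: 1.005
grasp_force: 0.0
```

Run:
```python
from h import *
print(get_obs()["position"])
for c in ("wrist","top"):
  p=capture(c); 
  if c=="wrist": cv2.imwrite("pics/w2.png",p["image"])
  for n in ("handle","block_left","block_right"):
    print(n,[(np.round(d["position"],4).tolist(),np.round(rel(d["position"]),2).tolist(),round(d["confidence"],2)) for d in place_of(n,p)][:2])
```

```text
[0.44096575 0.38676844 0.18018822]
handle [([0.4421, 0.3804, 0.1529], [0.09, -0.65, 2.84], 0.92)]
block_left [([0.4346, 0.1611, 0.0097], [5.25, -21.98, 17.15], 0.65), ([0.4377, 0.3991, 0.0589], [0.17, 1.28, 12.25], 0.58)]
block_right [([0.4362, 0.201, 0.0082], [4.3, -18.09, 17.29], 0.95), ([0.4461, 0.3638, 0.0582], [0.06, -2.33, 12.31], 0.73)]
handle [([0.4371, 0.177, 0.1044], [4.66, -20.43, 7.65], 0.71), ([0.5649, 0.5419, 0.0029], [-15.14, 12.77, 17.84], 0.62)]
block_left [([0.4428, 0.1617, 0.01], [4.41, -22.03, 17.08], 0.81)]
block_right [([0.4292, 0.1997, 0.0148], [4.97, -18.03, 16.59], 0.88)]
```

View pics/w2.png

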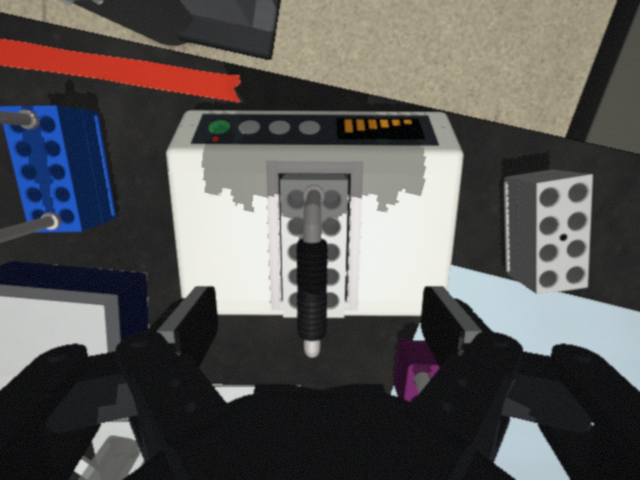

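The bar is at column 312 against a jaw centre of about 320, so it sits roughly 3.5 mm towards tool -y. I correct that, descend, then close.

Call:
send_rows:
  series: [0,-0.35,0.8,0,1,0,0,0.8,0,1,0,0,0.8,0,1,0,0,0,0,0.6,0,0,0,0,0.4,0,0,0,0,0.3,0,0,0,0,0.25,0,0,0,0,0.2]
  newtons: 30

```text
t: 4.42
position: [0.4426, 0.3828, 0.1566]
eef_rot: [-0.1, 0.995, 0.0, 0.0]
contact_force: [0.3, 0.5, 0.1]
opening: 0.3
grasp_force: 0.0
```

Call:
send_rows:
  series: [0,0,0,0,0,0,0,0,0,0,0,0,0,0,0,0,0,0,0,0]

```text
t: 4.75
position: [0.4425, 0.3831, 0.1566]
eef_rot: [-0.1, 0.995, 0.0, 0.0]
contact_force: [-1.6, 2.9, 4.8]
opening: 0.154
grasp_force: 29.5
```

Call:
send_rows:
  series: [0,0.2,-0.04,0,0,0,0.2,-0.04,0,0,0,0,0,0,0]

```text
t: 5.0
position: [0.4419, 0.3856, 0.1569]
eef_rot: [-0.1, 0.995, -0.001, -0.0]
contact_force: [1.7, -5.3, 1.9]
opening: 0.156
grasp_force: 29.8
```

Call:
send_rows:
  series: [0,0.2,-0.06,0,0,0,0.2,-0.06,0,0,0,0,0,0,0]

```text
t: 5.25
position: [0.4412, 0.3887, 0.1575]
eef_rot: [-0.1, 0.995, -0.002, -0.0]
contact_force: [3.8, -6.8, -6.4]
opening: 0.151
grasp_force: 29.6
```

Call:
send_rows:
  series: [0,0.2,-0.04,0,0,0,0.2,-0.04,0,0,0,0,0,0,0]

```text
t: 5.5
position: [0.4401, 0.3933, 0.1583]
eef_rot: [-0.1, 0.995, -0.001, -0.001]
contact_force: [1.6, -4.8, -7.0]
opening: 0.15
grasp_force: 29.3
```

Call:
send_rows:
  series: [0,0.2,-0.05,0,0,0,0.15,-0.05,0,0,0,0,0,0,0]

```text
t: 5.75
position: [0.4392, 0.3986, 0.1602]
eef_rot: [-0.101, 0.995, 0.0, 0.0]
contact_force: [-0.4, 0.5, 2.0]
opening: 0.15
grasp_force: 30.4
```

Run:
```python
from h import *
p=capture("wrist"); cv2.imwrite("pics/w3.png",p["image"]); s=capture("scene")
for q in (p,s):
  for n in ("handle","block","block_left","block_right","well_mouth","heater"):
    print(n,[(np.round(d["position"],4).tolist(),round(d["confidence"],2)) for d in place_of(n,q) if d["position"][1]>.3][:1])
print(get_obs()["contact_force"])
```

```text
handle [([0.4366, 0.3983, 0.1542], 0.76)]
block [([0.4394, 0.3784, 0.0484], 0.73)]
block_left [([0.4115, 0.5712, 0.0025], 0.33)]
block_right [([0.443, 0.3635, 0.0655], 0.57)]
well_mouth [([0.4472, 0.3588, 0.0609], 0.66)]
heater []
handle [([0.4389, 0.4026, 0.1546], 0.97)]
block [([0.442, 0.3833, 0.0505], 0.75)]
block_left [([0.4401, 0.4014, 0.053], 0.66)]
block_right [([0.4475, 0.3656, 0.0653], 0.6)]
well_mouth [([0.4431, 0.3802, 0.0703], 0.6)]
heater [([0.43, 0.3772, -0.0013], 0.97)]
[-1.52202184  1.28516159  6.26449958]
```

View pics/w3.png

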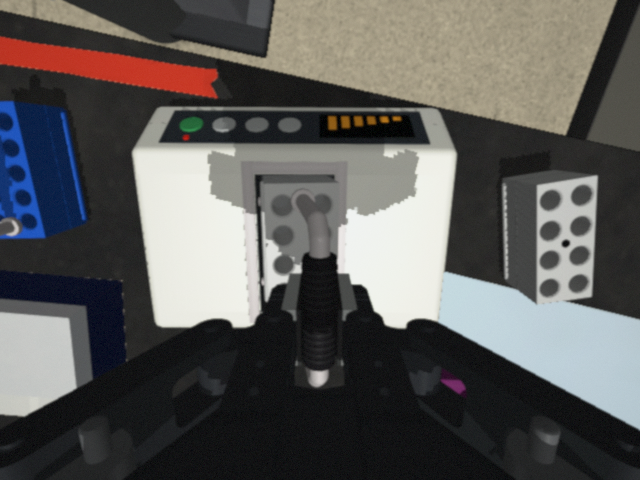

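Right side is free (bead at about 65 mm) and the left is still caught (about 53 mm); the heater hasn't moved. Now I rock back to the right with a light pull.

Call:
send_rows:
  series: [0,0,-0.1,0,0,0,-0.2,-0.05,0,0,0,-0.2,-0.04,0,0,0,0,0,0,0]

```text
t: 6.78
position: [0.4403, 0.3939, 0.1623]
eef_rot: [-0.1, 0.995, 0.0, 0.0]
contact_force: [-0.4, 1.7, 2.9]
opening: 0.152
grasp_force: 30.5
```

Call:
send_rows:
  series: [0,-0.2,-0.05,0,0,0,-0.2,-0.05,0,0,0,0,0,0,0]

```text
t: 7.03
position: [0.4411, 0.3902, 0.1635]
eef_rot: [-0.1, 0.995, 0.0, 0.0]
contact_force: [-1.4, 4.5, 4.3]
opening: 0.152
grasp_force: 30.7
```

Call:
send_rows:
  series: [0,0,-0.1,0,0,0,-0.2,-0.06,0,0,0,0,0,0,0]

```text
t: 7.28
position: [0.4415, 0.3876, 0.1647]
eef_rot: [-0.1, 0.995, -0.0, 0.0]
contact_force: [-0.6, 2.5, 1.9]
opening: 0.153
grasp_force: 30.2
```

Call:
send_rows:
  series: [0,-0.2,-0.06,0,0,0,-0.2,-0.06,0,0,0,0,0,0,0]

```text
t: 7.53
position: [0.4423, 0.3836, 0.1659]
eef_rot: [-0.1, 0.995, -0.0, 0.0]
contact_force: [-0.5, 2.8, 0.9]
opening: 0.153
grasp_force: 29.9
```

Run:
```python
from h import *
p=capture("wrist"); s=capture("scene"); cv2.imwrite("pics/s4.png",cv2.resize(s["image"][180:315,230:410],(800,600),interpolation=3))
for q in (p,s):
  for n in ("handle","block","block_left","block_right","well_mouth","heater"):
    print(n,[(np.round(d["position"],4).tolist(),round(d["confidence"],2)) for d in place_of(n,q) if d["position"][1]>.3][:1])
print(get_obs()["contact_force"])
```

```text
handle [([0.4376, 0.3799, 0.158], 0.69)]
block [([0.4431, 0.3763, 0.0556], 0.8)]
block_left [([0.4359, 0.401, 0.0646], 0.69)]
block_right [([0.4444, 0.362, 0.0673], 0.97)]
well_mouth []
heater []
handle [([0.4445, 0.3872, 0.1579], 0.61)]
block [([0.4433, 0.3851, 0.056], 0.62)]
block_left [([0.4408, 0.3991, 0.062], 0.93)]
block_right [([0.4443, 0.3613, 0.0664], 0.62)]
well_mouth [([0.4399, 0.3834, 0.0708], 0.82)]
heater [([0.4287, 0.382, -0.0014], 0.58)]
[-0.23430996  2.13570311  0.86840242]
```

View pics/s4.png

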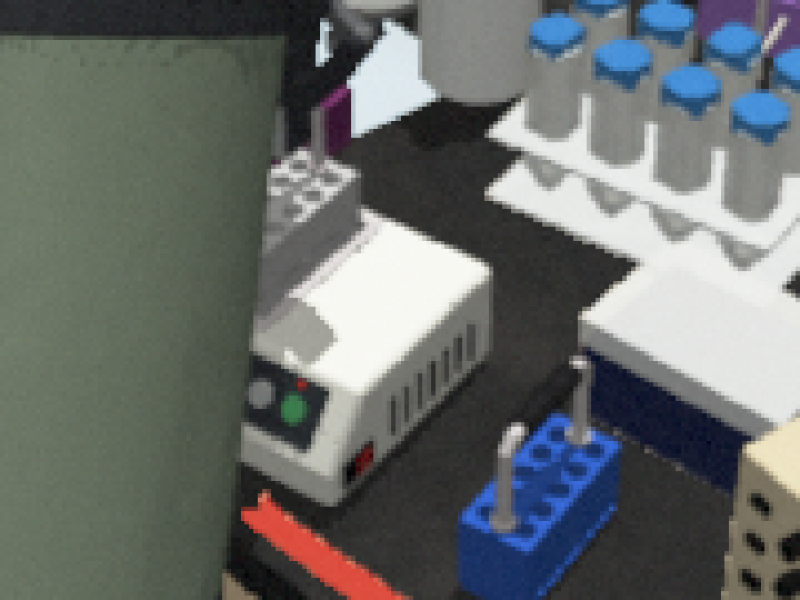

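Both beads appear up (left about 63 mm, right about 67 mm), and the scene crop shows the heater flat (well region near 300,250 in the crop). I move slightly further right with a slow rise and watch the force in case the left side is still caught.

Call:
send_rows:
  series: [0,-0.2,-0.06,0,0,0,-0.2,-0.06,0,0,0,0,0,0,0]

```text
t: 8.48
position: [0.4431, 0.3797, 0.1671]
eef_rot: [-0.1, 0.995, -0.0, 0.0]
contact_force: [0.8, 2.8, -0.5]
opening: 0.15
grasp_force: 29.6
```

Call:
send_rows:
  series: [0,0,-0.1,0,0,0,0,-0.1,0,0,0,0,0,0,0]

```text
t: 8.73
position: [0.4429, 0.38, 0.169]
eef_rot: [-0.1, 0.995, -0.0, -0.0]
contact_force: [-1.6, 1.7, -4.2]
opening: 0.153
grasp_force: 29.3
```

```bash
cat > look.py <<'E'
from h import *
from collections import defaultdict
d0=defaultdict(list)
for c in ("wrist","scene"):
  q=capture(c)
  for n in ("block","block_left","block_right","well_mouth","heater"):
    d0[n]+=[np.round(d["position"],4).tolist() for d in place_of(n,q) if np.hypot(d["position"][0]-.44,d["position"][1]-.383)<.05][:1]
for n in d0: print(n,d0[n])
print(get_obs()["contact_force"],get_obs()["wrist_torque"])
E
python3 look.py
```

```text
block [[0.4383, 0.3786, 0.0578], [0.4436, 0.3846, 0.0572]]
block_left [[0.4371, 0.3995, 0.0682], [0.4398, 0.4041, 0.0628]]
block_right [[0.4467, 0.3621, 0.0667], [0.4449, 0.3618, 0.0673]]
well_mouth [[0.4428, 0.3825, 0.0701]]
heater [[0.4285, 0.383, -0.0005]]
[-0.01418231  0.68842118 -4.30106414] [ 0.52179471  0.09616441 -0.03573669]
```

The pull is now about the block's weight (4.3 N), and both beads are at about 66 mm, so it is free. I lift slowly and straight.

Call:
send_rows:
  series: [0,0.05,-0.1,0,0,0,0.05,-0.1,0,0,0,0.05,-0.1,0,0,0,0,0,0,0]

```text
t: 9.67
position: [0.4427, 0.3817, 0.1723]
eef_rot: [-0.1, 0.995, -0.0, 0.0]
contact_force: [-1.1, 0.0, -3.9]
opening: 0.151
grasp_force: 29.3
```

Call:
send_rows:
  series: [0,0,-0.3,0,0,0,0,-0.3,0,0,0,0,-0.4,0,0,0,0,0,0,0]

```text
t: 10.0
position: [0.4429, 0.3819, 0.1829]
eef_rot: [-0.1, 0.995, 0.0, 0.0]
contact_force: [-0.6, 0.3, -3.9]
opening: 0.151
grasp_force: 29.3
```

```bash
python3 look.py
```

```text
block [[0.4406, 0.3796, 0.0735], [0.4452, 0.3812, 0.0726]]
block_left [[0.4394, 0.4016, 0.0846], [0.4394, 0.4011, 0.0791]]
block_right [[0.447, 0.3567, 0.0845], [0.4485, 0.3636, 0.0793]]
well_mouth [[0.443, 0.3853, 0.0704]]
heater [[0.4281, 0.3787, 0.0]]
[-0.3619975   0.08992872 -5.13979094] [-0.00299599 -0.00698452 -0.025682  ]
```

Call:
send_rows:
  series: [0,0,-0.4,0,0,0,0,-0.5,0,0,0,0,-0.5,0,0,0,0,-0.5,0,0,0,0,-0.3,0,0,0,0,0,0,0,0,0,0,0,0,0,0,0,0,0]

```text
t: 11.27
position: [0.4426, 0.3816, 0.2039]
eef_rot: [-0.1, 0.995, -0.0, -0.0]
contact_force: [-0.2, 0.2, -4.3]
opening: 0.151
grasp_force: 29.4
```

```bash
python3 look.py
python3 - <<'E'
from h import *
cv2.imwrite("pics/w5.png",capture("wrist")["image"])
E
```

```text
block [[0.44, 0.3771, 0.0915], [0.4428, 0.3834, 0.0935]]
block_left [[0.437, 0.3981, 0.1017], [0.4369, 0.4013, 0.0979]]
block_right [[0.4491, 0.3591, 0.1065]]
well_mouth [[0.4439, 0.3839, 0.0685]]
heater [[0.4254, 0.3816, 0.0018]]
[-0.56199197  0.36561246 -5.30595854] [-0.00177823  0.00398782 -0.0231985 ]
```

View pics/w5.png

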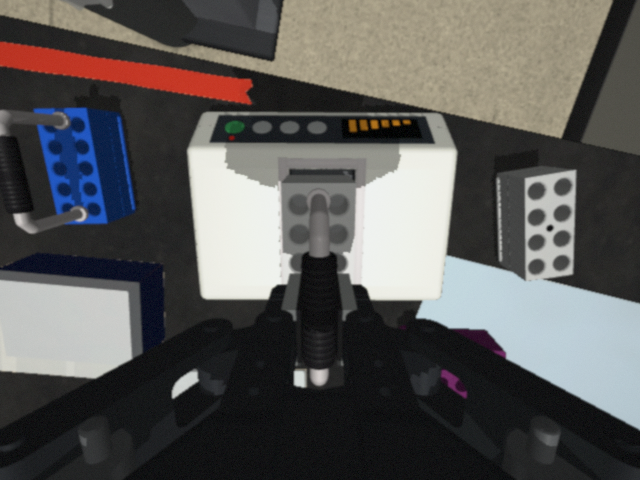

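The block hangs level and centred over the well (columns 280–356), with its underside about 24 mm above the heater's top. The heater and the spare block stand where they were.

```bash
python3 -c "
from plant import *
print(job_done())"
```

```text
the job is handed in; nothing more can be done
None
```

I rocked the block free, right side then left, and handed the job in at about 11.5 s with it held level and still over the well, its underside about 24 mm above the heater's top by camera, and the heater flat and in place; no verdict came back.

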